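Reload the sample bottles in reverse order for the return run

TASK

The forward run of measurements is finished and the return run reads the samples backwards: move the four bottles from the aluminium rack with black cups to the white rack in reverse order, so that the bottle nearest the loop handle of the old rack ends farthest from the loop handle of the new one, and so on along the row. Stand one bottle upright on the floor of each pocket, never tipping one over, and set them down gently rather than dropping them.

Things in the scene. Friction and masses are not known exactly. Their poses are not given: they have to be found in the camera images.
- jar: Squat wide-mouth white plastic jar, round: body 42 mm diameter up to 50 mm, then a white screw cap 46 mm in diameter from 50 to 74 mm (its top). 110 g. Starts upright in its cup. Origin: centre of its underside; z up its axis. Mass varies by 30 per cent.
- flask: Clear glass narrow-neck reagent bottle with flat glass stopper, round: straight body 40 mm diameter up to 60 mm, sloping shoulder, neck 18 mm diameter to 76 mm, stopper disc 28 mm diameter to 86 mm (its top). 130 g. Starts upright in its cup. Origin: centre of its underside; z up its axis. Mass varies by 30 per cent.
- canister: Grey plastic square bottle: body 36 x 36 mm, 64 mm tall (x and y axes square to its faces), black round cap 22 mm diameter up to 82 mm. 120 g. Starts upright in its cup. Origin: centre of its underside; z up its axis. Mass varies by 30 per cent.
- vial: Slender amber glass vial, round: 30 mm diameter straight up to 74 mm, black cap 28 mm diameter up to 92 mm (its top). 80 g. Starts upright in its cup. Origin: centre of its underside; z up its axis. Mass varies by 30 per cent.
- cup_jar: The square black open cup on the old rack in which the jar stands at the start (the four cups are alike and fixed; their order varies). Outside 58 x 58 mm, 14 mm tall, walls and floor 3 mm (inside 52 x 52 mm, 11 mm deep). Origin: centre of its underside, 10 mm above the bench; axes parallel to the old rack's.
- cup_flask: The square black open cup on the old rack in which the flask stands at the start (the four cups are alike and fixed; their order varies). Outside 58 x 58 mm, 14 mm tall, walls and floor 3 mm (inside 52 x 52 mm, 11 mm deep). Origin: centre of its underside, 10 mm above the bench; axes parallel to the old rack's.
- cup_canister: The square black open cup on the old rack in which the canister stands at the start (the four cups are alike and fixed; their order varies). Outside 58 x 58 mm, 14 mm tall, walls and floor 3 mm (inside 52 x 52 mm, 11 mm deep). Origin: centre of its underside, 10 mm above the bench; axes parallel to the old rack's.
- cup_vial: The square black open cup on the old rack in which the vial stands at the start (the four cups are alike and fixed; their order varies). Outside 58 x 58 mm, 14 mm tall, walls and floor 3 mm (inside 52 x 52 mm, 11 mm deep). Origin: centre of its underside, 10 mm above the bench; axes parallel to the old rack's.
- old_rack: Old rack: aluminium strip with four black cups in a row. Fixed; may stand left or right, handle end roughly towards the robot. Base 302 x 76 x 10 mm. Origin: on the underside, mid-row; x along the row, z up. Place centres at x = -93, -31, 31, 93 mm, y = 0. Dark steel loop handle, 46 mm tall, at x = -150 mm. Bottles' undersides stand 13 mm above the bench.
- new_rack: New rack: white tray, four empty square pockets in a row. Fixed; may stand left or right, handle end roughly towards the robot. Base 302 x 76 x 10 mm. Origin: on the underside, mid-row; x along the row, z up. Place centres at x = -93, -31, 31, 93 mm, y = 0. Dark steel loop handle, 46 mm tall, at x = -150 mm. Pockets 58 x 58 mm inside; wall tops 24 mm, floor 10 mm above the bench.
Mind the look-alikes: they are no part of the job. Leave any green or yellow look-alike of the vial alone.

How it is judged:
At the end, for the whole second after the job is handed in: Each bottle stands in the new rack's pocket that mirrors its old place (k-th from the old handle -> k-th from the far end), within 15 mm of its centre along and across the row, its underside within 5 mm of the pocket floor, upright to 0.12 rad, at rest (below 0.02 m/s) (y of jar in the frame of new_rack between -0.015 and 0.015 m and z of jar in the frame of new_rack between 0.005 and 0.015 m and angle between each of jar, flask, canister, vial's own z axis and vertical below 0.12 rad and linear speed of each of jar, flask, canister, vial below 0.02 m/s and ((x of cup_jar in the frame of old_rack between -0.113 and -0.073 m and x of jar in the frame of new_rack between 0.078 and 0.108 m) or (x of cup_jar in the frame of old_rack between -0.051 and -0.011 m and x of jar in the frame of new_rack between 0.016 and 0.046 m) or (x of cup_jar in the frame of old_rack between 0.011 and 0.051 m and x of jar in the frame of new_rack between -0.046 and -0.016 m) or (x of cup_jar in the frame of old_rack between 0.073 and 0.113 m and x of jar in the frame of new_rack between -0.108 and -0.078 m)) and y of flask in the frame of new_rack between -0.015 and 0.015 m and z of flask in the frame of new_rack between 0.005 and 0.015 m and ((x of cup_flask in the frame of old_rack between -0.113 and -0.073 m and x of flask in the frame of new_rack between 0.078 and 0.108 m) or (x of cup_flask in the frame of old_rack between -0.051 and -0.011 m and x of flask in the frame of new_rack between 0.016 and 0.046 m) or (x of cup_flask in the frame of old_rack between 0.011 and 0.051 m and x of flask in the frame of new_rack between -0.046 and -0.016 m) or (x of cup_flask in the frame of old_rack between 0.073 and 0.113 m and x of flask in the frame of new_rack between -0.108 and -0.078 m)) and y of canister in the frame of new_rack between -0.015 and 0.015 m and z of canister in the frame of new_rack between 0.005 and 0.015 m and ((x of cup_canister in the frame of old_rack between -0.113 and -0.073 m and x of canister in the frame of new_rack between 0.078 and 0.108 m) or (x of cup_canister in the frame of old_rack between -0.051 and -0.011 m and x of canister in the frame of new_rack between 0.016 and 0.046 m) or (x of cup_canister in the frame of old_rack between 0.011 and 0.051 m and x of canister in the frame of new_rack between -0.046 and -0.016 m) or (x of cup_canister in the frame of old_rack between 0.073 and 0.113 m and x of canister in the frame of new_rack between -0.108 and -0.078 m)) and y of vial in the frame of new_rack between -0.015 and 0.015 m and z of vial in the frame of new_rack between 0.005 and 0.015 m and ((x of cup_vial in the frame of old_rack between -0.113 and -0.073 m and x of vial in the frame of new_rack between 0.078 and 0.108 m) or (x of cup_vial in the frame of old_rack between -0.051 and -0.011 m and x of vial in the frame of new_rack between 0.016 and 0.046 m) or (x of cup_vial in the frame of old_rack between 0.011 and 0.051 m and x of vial in the frame of new_rack between -0.046 and -0.016 m) or (x of cup_vial in the frame of old_rack between 0.073 and 0.113 m and x of vial in the frame of new_rack between -0.108 and -0.078 m))); the robot touches nothing.
It fails at once if a bottle is dropped (faster than 0.7 m/s while out of the fingers, as after a fall of 25 mm) ((contact force between the fingers and jar below 0.05 N and linear speed of jar above 0.7 m/s) or (contact force between the fingers and flask below 0.05 N and linear speed of flask above 0.7 m/s) or (contact force between the fingers and canister below 0.05 N and linear speed of canister above 0.7 m/s) or (contact force between the fingers and vial below 0.05 N and linear speed of vial above 0.7 m/s)).
It fails at once if a bottle is tipped over (more than 0.9 rad from upright) (angle between any of jar, flask, canister, vial's own z axis and vertical above 0.9 rad).
It also fails if it takes over 115 s, if anything falls off the work surface, if the arm or the gripper's body presses on something with over 40 N, if the wrist force passes 120 N, or if a joint passes its speed limit or range.

ROBOT

A 7-joint arm with a two-finger parallel gripper is mounted at the origin on the work surface. World frame = base frame: x ahead of the robot, y to its left, z up, the work surface at z = 0. Lengths are in m, angles in rad, forces in N, time in s.
With the tool pointing down it reaches from about 0.425 to 0.925 m from the base axis. Payload 6.8 kg.
Tool frame: the origin (TCP) lies between the finger pads; the fingertips stand r.nose_length ahead of it and the grasp point (between the pads) lies 5 mm behind it (r.nose_length is the distance from the TCP to the fingertips, in m); z points along the fingers, y is the direction in which the jaws open and shut (so a half turn about z gives the same grasp; the last joint's range is limited). The gripper opens to 85 mm and grips with 20 to 120 N. Pads are 22 mm wide; open, the fingers measure 114 mm over their backs; the gripper's body (76 mm by 85 mm) begins 54 mm behind the grasp point. The pads swing forward as they close: fully open they stand 13 mm farther back than shut.
Start: joints at [-1.263, 0.477, 0.022, 1.555, -0.011, 1.109, -0.083], TCP at [0.273, 0.618, 0.245] pointing down, gripper open.
Joint ranges: [-2.96, 2.96], [-0.34, 2.1], [-1.41, 1.46], [0.24, 2.44], [-1.37, 4.51], [0.17, 1.92], [-2.96, 2.96]. Speed limits (rad/s): [2.39, 2.39, 3.14, 3.14, 3.14, 3.14, 3.14].

INTERFACE

Orientations are given as a unit quaternion [x, y, z, w].
In Python, from bench import monitor, camera, r gives the robot as it stands.
- The arm moves only by the tool servo_tool, never from a script. Its argument "targets" is a list of rows, each an object with "rot": the turn, a rotation vector about the tool's x, y, z as a fraction of full scale, a list of three; "offset": the shift along the tool's x, y, z as a fraction of full scale, a list of three; "gripper": the opening in per cent of the stroke, from 0 (shut) to 100 (fully open). In form: [{"rot": [ax, ay, az], "offset": [x, y, z], "gripper": gripper}, ...]. A call has 1 to 12 rows; each row shifts and turns the commanded pose from where the row before left it, along the tool's axes as they then stand; what a row does not reach is not made up. Full scale, the value 1, is 0.03 m for a shift and 5 degrees for a turn. A row lasts 1/10 s, in which the tool goes at most 50 mm and 8.59 degrees, less where a joint would pass 70% of its speed; a pose out of reach is approached as far as the arm can. A call with a number of a shift or a turn outside -1 to 1 is refused whole. A call with a gripper value outside its range is refused whole. The fingers move at their own pace and stop on an object; "grip_force" is the grip in N (left out, the last holds). Time passes only in rows, so rows that do not move let the fingers close. It gives the time, the measured TCP pose, the force and the opening at its end, in the units of the state.
- monitor.state(): the state, without advancing time (a new reading comes with each control period).
- camera(name): name is "side" or "top"; returns a dict with "image" (400x640x3 uint8, red, green, blue), "fovy" (degrees; the focal length in pixels is half the picture's height over the tangent of half this angle, whatever the lens; pixels are square), "cx", "cy" (the principal point, pixels), "position" and "rotation" of the camera in the world. Camera axes: x right, y down, z forward; pixel columns grow to the right and rows downward; lengths in m; the calibration is good to about 2 mm. A picture is of the moment at which its call begins. There is no depth.
- r.finish_job(): hands the job in, once; it reports no verdict.
The state is a dict: "clock": time; "qpos": joint angles; "joint_vel": joint speeds; "joint_torque": joint torques, N m; "eef_pos": TCP position; "orientation": TCP orientation; "force": force on the tool from outside, world axes, zero at the start; "wrist_torque": the same for the moment, N m; "opening": opening from 0.0 (shut) to 1.0 (fully open).
Only numpy, scipy, OpenCV 4.12 (cv2) and the standard library are available. Lean on these libraries where they do the work, as an engineer would, in place of code of your own. Each camera call takes 0.05 s, during which the arm holds its last target. There are 200 camera calls.

## Working session

There is one attempt and no reset: what is moved stays moved. The work goes in short steps, Python scripts to look and compute and a tool call to move; the robot and the scene stay as the last step left them, time stands still between calls to the robot, and variables do not carry over. Pictures are saved under pics/ and viewed, about 12 in all and at most 16, crops included, and the job is handed in when it is done.

Besides the shell and the picture viewer there is one more tool, called after "Emit:" in YAML: its name, and indented under it one key for each argument. servo_tool: Moves the arm, as the interface text tells. Its arguments: {"type":"object","properties":{"targets":{"type":"array","items":{"type":"object","properties":{"rot":{"type":"array","items":{"type":"number","minimum":-1,"maximum":1}},"offset":{"type":"array","items":{"type":"number","minimum":-1,"maximum":1}},"gripper":{"type":"number"}}}},"grip_force":{"type":"number"}},"required":["targets"]}

```bash
mkdir -p pics; ls
python3 - <<'E'
from bench import monitor,camera,r
import cv2
print(monitor.state(), r.nose_length)
for n in("side","top"):
    c=camera(n); cv2.imwrite(f"pics/{n}0.png",c["image"][:,:,::-1]); print({k:v for k,v in c.items() if k!="image"})
E
```

```text
pics
{'clock': 0.0, 'qpos': array([-1.26309959,  0.47779117,  0.02233383,  1.55649588, -0.01148755,
        1.1092968 , -0.08312968]), 'joint_vel': array([-4.27492277e-05, -9.76581695e-04,  5.72107677e-04, -2.25942453e-04,
        7.85519569e-05,  2.09199576e-03, -1.17977964e-03]), 'joint_torque': array([ 4.83109379e-04, -5.96455622e+01,  1.60869732e+00, -2.81196535e+01,
        1.25420120e-02,  9.47022869e-03,  2.35962835e-05]), 'eef_pos': array([0.27242111, 0.61694152, 0.24431282]), 'orientation': array([ 2.06402784e-01,  9.78466669e-01, -9.23806819e-04, -1.19570958e-04]), 'force': array([ 0.51620239,  0.24164998, -0.30532465]), 'wrist_torque': array([0.00610446, 0.03831794, 0.01695787]), 'opening': 1.0030969693823981} 0.014
{'fovy': 51.83980503069817, 'cx': 325.34579620489416, 'cy': 204.83672122039135, 'position': array([ 0.43732996, -0.47685386,  0.62894513]), 'rotation': array([ 0.92418782, -0.15702652,  0.04783203, -0.34486468])}
{'fovy': 43.54526764633522, 'cx': 321.59433390977244, 'cy': 198.70480502029199, 'position': array([0.38711499, 0.01501066, 1.06688592]), 'rotation': array([-0.68875584,  0.71681662, -0.07905572,  0.07442791])}
```

View pics/top0.png

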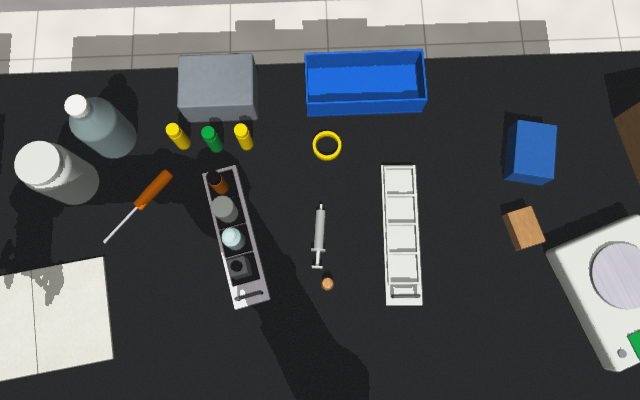

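View pics/side0.png

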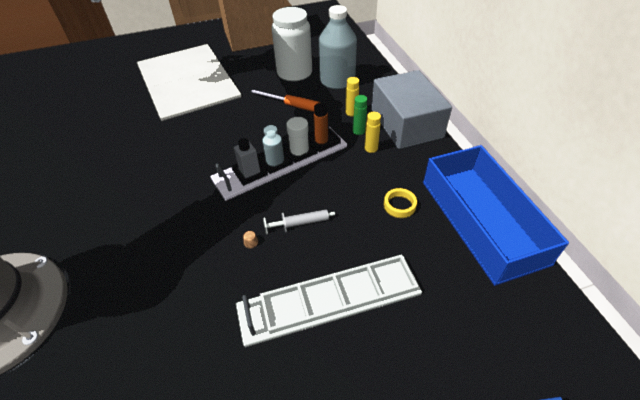

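Top view: the old rack has its handle at (248,296). Going away from the handle, the bottles are canister (238,268), flask (232,238), jar (223,208) and amber vial (220,183). The yellow and green look-alikes at (178,136), (211,138) and (243,136) stand behind the rack, off it. The new rack's handle is at (405,292), with pockets at about (404,267), (402,237), (401,208) and (399,180). I'll measure these and check an enlarged crop.

```bash
cat > h.py <<'E'
from bench import monitor,camera,r
import numpy as np,cv2
from scipy.spatial.transform import Rotation as R
def ray(c,uv):
    uv=np.atleast_2d(np.asarray(uv,float)); f=200/np.tan(np.radians(c["fovy"])/2)
    d=np.c_[(uv[:,0]-c["cx"])/f,(uv[:,1]-c["cy"])/f,np.ones(len(uv))]
    return R.from_quat(c["rotation"]).apply(d)
def plane(c,uv,z):
    d=ray(c,uv); p=c["position"]; return p+d*((z-p[2])/d[:,2])[:,None]
def proj(c,P):
    f=200/np.tan(np.radians(c["fovy"])/2); q=R.from_quat(c["rotation"]).inv().apply(np.atleast_2d(P)-c["position"])
    return np.c_[c["cx"]+f*q[:,0]/q[:,2],c["cy"]+f*q[:,1]/q[:,2]]
def tri(c1,u1,c2,u2):
    a,b=ray(c1,u1)[0],ray(c2,u2)[0]; p,q=c1["position"],c2["position"]
    s=np.linalg.lstsq(np.c_[a,-b],q-p,rcond=None)[0]; A,B=p+s[0]*a,q+s[1]*b
    return (A+B)/2,np.linalg.norm(A-B)
def comp(m,seed):
    n,l=cv2.connectedComponents(m.astype(np.uint8)); return l==l[seed[1],seed[0]]
E
python3 - <<'E'
from h import *
for n,seed,zs in(("top",(388,235),(.01,.024)),("side",(303,285),(.024,))):
    c=camera(n);im=c["image"]; hsv=cv2.cvtColor(im,cv2.COLOR_RGB2HSV)
    m=(im.min(2)>90)&(hsv[...,1]<60)
    m=cv2.morphologyEx(m.astype(np.uint8),cv2.MORPH_CLOSE,np.ones((5,5)))
    ys,xs=np.nonzero(m[seed[1]-5:seed[1]+5,seed[0]-8:seed[0]+8]); k=comp(m,(seed[0]-8+xs[0],seed[1]-5+ys[0]))
    pts=np.argwhere(k)[:,::-1]; print(n,k.sum(),pts.min(0),pts.max(0))
    for z in zs:
        P=plane(c,pts,z)[:,:2].astype(np.float32); rc=cv2.minAreaRect(P*1000); print(z,rc,cv2.boxPoints(rc).round(1).tolist())
c=camera("top");im=c["image"]
a=cv2.resize(im[160:315,190:290],None,fx=3.8,fy=3.8,interpolation=2);b=cv2.resize(im[160:315,360:440],None,fx=3.8,fy=3.8,interpolation=2)
cv2.imwrite("pics/crop1.png",np.hstack([a,b])[:,:,::-1])
im=camera("side")["image"]; cv2.imwrite("pics/crop2.png",cv2.resize(im[80:205,205:385],None,fx=4.4,fy=4.4,interpolation=2)[:,:,::-1])
E
```

```text
top 5102 [381 165] [422 305]
0.01 ((539.2967529296875, -162.65345764160156), (77.0533676147461, 301.30584716796875), 88.2501220703125) [[387.5, -196.60000610351562], [688.7000122070312, -205.8000030517578], [691.0999755859375, -128.6999969482422], [389.8999938964844, -119.5]]
0.024 ((537.2809448242188, -160.300048828125), (76.03268432617188, 297.3146057128906), 88.2501220703125) [[387.5, -193.8000030517578], [684.7000122070312, -202.8000030517578], [687.0, -126.80000305175781], [389.8999938964844, -117.80000305175781]]
side 8237 [236 254] [421 346]
0.024 ((535.8751831054688, -168.1649169921875), (84.48431396484375, 295.9421691894531), 87.62313842773438) [[386.29998779296875, -204.1999969482422], [682.0, -216.5], [685.5, -132.10000610351562], [389.79998779296875, -119.80000305175781]]
```

View pics/crop1.png

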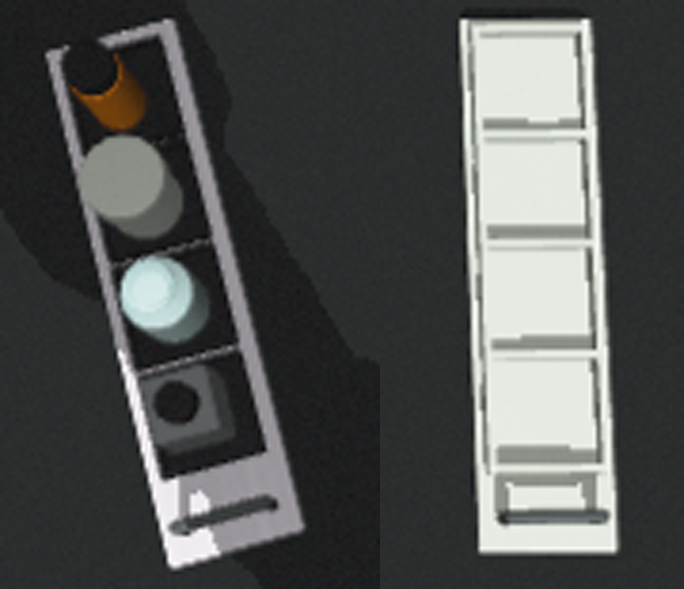

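View pics/crop2.png

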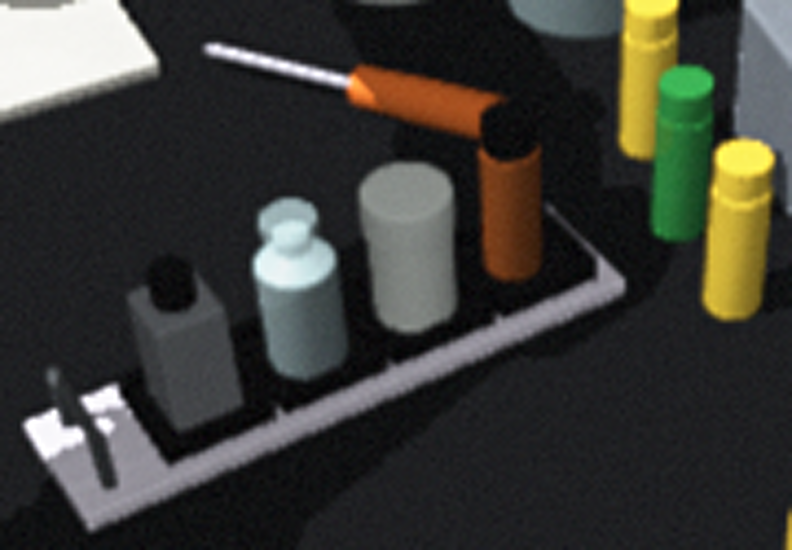

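The crop confirms the order from the handle: canister (173,400), flask (160,295), jar (125,185), vial (90,70). The amber vial with the black cap stands in the rack, and the yellow and green ones stand outside it. Next I turn these pixels into positions.

Run:
```python
from h import *
c=camera("top"); s=camera("side")
L=lambda u,v:(190+u/3.8-.37,160+v/3.8-.37)
N=lambda u,v:(360+(u-380)/3.8-.37,160+v/3.8-.37)
S=lambda u,v:(205+u/4.4-.39,80+v/4.4-.39)
o=plane(c,[L(47,52),L(172,20),L(303,528),L(172,568)],.01)[:,:2]
print("old corners",o.round(4).tolist(),[np.linalg.norm(o[i]-o[i-1]).round(4) for i in range(4)])
oc=o.mean(0); ax=(o[0]+o[1]-o[2]-o[3]);ax/=np.linalg.norm(ax); print("ax",ax,np.degrees(np.arctan2(ax[1],ax[0])),"midrow",oc+.025*ax)
so=plane(s,[S(25,425),S(92,530),S(625,285)],.01)[:,:2]; print("side old NL,NR,FR",so.round(4).tolist())
om=oc+.025*ax
for n,u,z,x,us in(("vial",(91,68),.105,.093,(509,130)),("jar",(125,176),.087,.031,(407,190)),("flask",(158,290),.099,-.031,(288,217)),("can",(176,402),.095,-.093,(170,263))):
    t,e=tri(c,L(*u),s,S(*us))
    print(n,"top",plane(c,L(*u),z)[0].round(4),"side",plane(s,S(*us),z)[0].round(4),"pred",(om+ax*x).round(4),"tri",t.round(4),round(e,4))
a=np.radians(-1.75);ax=np.array([np.cos(a),np.sin(a)])
print("new handle",plane(c,[N(500,517),N(608,517)],.046).round(4).tolist())
# pocket floor right-bottom/wall top outer corners
print("new far corners z24",plane(c,[N(460,18),N(592,20)],.024).round(4).tolist(),"near z10",plane(c,[N(480,552),N(617,552)],.01).round(4).tolist())
print("dividers z24",plane(c,[N(530,130),N(535,240),N(540,352),N(545,466)],.024).round(4).tolist())
print("side new",plane(s,[(238,308),(246,341),(421,291),(405,258)],.01)[:,:2].round(4).tolist())
st=monitor.state();Rm=R.from_quat(st["orientation"]).as_matrix();print(Rm.round(3),st["eef_pos"])
```

```text
old corners [[0.6876, 0.2621], [0.7039, 0.1903], [0.4132, 0.1198], [0.3948, 0.1912]] [np.float64(0.3013), np.float64(0.0737), np.float64(0.2991), np.float64(0.0737)]
ax [0.97185966 0.23556063] 13.62467227109696 midrow [0.57418908 0.19674481]
side old NL,NR,FR [[0.3936, 0.191], [0.4126, 0.1121], [0.7021, 0.1866]]
vial top [0.651  0.2169 0.105 ] side [0.6492 0.2084 0.105 ] pred [0.6646 0.2187] tri [0.6527 0.2185 0.0974] 0.0008
jar top [0.5965 0.2024 0.087 ] side [0.5958 0.2041 0.087 ] pred [0.6043 0.204 ] tri [0.5958 0.2021 0.0886] 0.0008
flask top [0.5336 0.1831 0.099 ] side [0.5351 0.189  0.099 ] pred [0.5441 0.1894] tri [0.5335 0.1822 0.1044] 0.0013
can top [0.4765 0.1747 0.095 ] side [0.4775 0.1807 0.095 ] pred [0.4838 0.1748] tri [0.4765 0.1738 0.1005] 0.0011
new handle [[0.4082, -0.1276, 0.046], [0.406, -0.1845, 0.046]]
new far corners z24 [[0.6884, -0.1275, 0.024], [0.6843, -0.2026, 0.024]] near z10 [[0.3908, -0.1205, 0.01], [0.3878, -0.1949, 0.01]]
dividers z24 [[0.6215, -0.1626, 0.024], [0.5588, -0.1607, 0.024], [0.4965, -0.1589, 0.024], [0.4348, -0.157, 0.024]]
side new [[0.391, -0.131], [0.3921, -0.1903], [0.6871, -0.2028], [0.691, -0.1345]]
[[-0.915  0.404 -0.   ]
 [ 0.404  0.915 -0.   ]
 [-0.    -0.    -1.   ]] [0.27264656 0.61744307 0.24517122]
```

```bash
cat >> h.py <<'E'
def go(x,y,z,yaw):
    """needed move: tool z-turn (deg) then shift (m) in tool axes after the turn; yaw = jaw axis angle"""
    st=monitor.state(); p=st["eef_pos"]; M=R.from_quat(st["orientation"]).as_matrix()
    cur=np.degrees(np.arctan2(M[1,1],M[0,1])); a=np.radians(yaw)
    ty=np.array([np.cos(a),np.sin(a)]); tx=np.array([ty[1]*-1,ty[0]])
    if tx@M[:2,0]<0: tx=-tx
    d=np.array([x,y,z])-p
    print("clock %.2f"%st["clock"],"pos",p.round(4),"yaw %.1f"%cur,"zaxis",M[:,2].round(3),"open %.2f"%st["opening"],"F",st["force"].round(1))
    print("turn z units",round((cur-yaw)/5,2),"shift units",np.round(np.array([d[:2]@tx,d[:2]@ty,-d[2]])/.03,2))
E
python3 - <<'E'
from h import *
c=camera("top"); s=camera("side")
print(tri(c,(40,155),s,(290,17)),tri(c,(76,105),s,(338,13)))
go(.651,.2175,.245,66.2); go(.651,.2175,.17,103.6)
go(.466,-.1585,.17,88.3)
E
```

```text
(array([0.68650479, 0.53540387, 0.15530585]), np.float64(0.015310831292373272)) (array([0.78242636, 0.46298625, 0.17756904]), np.float64(0.0023441907505956255))
clock 0.50 pos [0.2726 0.6175 0.2453] yaw 66.2 zaxis [-0. -0. -1.] open 1.00 F [0.2 0.7 0. ]
turn z units -0.01 shift units [-1.692e+01 -7.110e+00  1.000e-02]
clock 0.50 pos [0.2726 0.6175 0.2453] yaw 66.2 zaxis [-0. -0. -1.] open 1.00 F [0.2 0.7 0. ]
turn z units -7.49 shift units [ -9.12 -15.92   2.51]
clock 0.50 pos [0.2726 0.6175 0.2453] yaw 66.2 zaxis [-0. -0. -1.] open 1.00 F [0.2 0.7 0. ]
turn z units -4.43 shift units [ -7.21 -25.66   2.51]
```

Emit:
servo_tool:
  targets:
    - {"rot":[0,0,-0.94],"offset":[-0.8,-0.5,0],"gripper":100}
    - {"rot":[0,0,-0.94],"offset":[-0.8,-0.8,0],"gripper":100}
    - {"rot":[0,0,-0.94],"offset":[-0.8,-0.9,0],"gripper":100}
    - {"rot":[0,0,-0.94],"offset":[-0.8,-0.9,0],"gripper":100}
    - {"rot":[0,0,-0.94],"offset":[-0.8,-0.9,0],"gripper":100}
    - {"rot":[0,0,-0.93],"offset":[-0.8,-0.9,0],"gripper":100}
    - {"rot":[0,0,-0.93],"offset":[-0.8,-0.9,0],"gripper":100}
    - {"rot":[0,0,-0.93],"offset":[-0.8,-0.9,0],"gripper":100}
    - {"rot":[0,0,0],"offset":[0,0,0],"gripper":100}
  grip_force: 30

```text
clock: 1.4
eef_pos: [0.4433, 0.3914, 0.2456]
orientation: [-0.115, 0.993, -0.001, 0.001]
force: [0.7, -0.3, -0.5]
opening: 1.002
```

```bash
python3 -c "
from h import *
go(.651,.2175,.17,103.6)"
```

```text
clock 1.40 pos [0.4433 0.3914 0.2456] yaw 103.2 zaxis [ 0.003 -0.002 -1.   ] open 1.00 F [ 0.7 -0.3 -0.5]
turn z units -0.08 shift units [-5.37 -7.26  2.52]
```

Emit:
servo_tool:
  targets:
    - {"rot":[0,0,-0.08],"offset":[-0.67,-0.91,0.1],"gripper":100}
    - {"offset":[-0.67,-0.91,0.3],"rot":[0,0,0],"gripper":100}
    - {"offset":[-0.67,-0.91,0.4],"rot":[0,0,0],"gripper":100}
    - {"offset":[-0.67,-0.91,0.4],"rot":[0,0,0],"gripper":100}
    - {"offset":[-0.67,-0.91,0.4],"rot":[0,0,0],"gripper":100}
    - {"offset":[-0.67,-0.91,0.4],"rot":[0,0,0],"gripper":100}
    - {"offset":[-0.67,-0.9,0.3],"rot":[0,0,0],"gripper":100}
    - {"offset":[-0.68,-0.9,0.22],"rot":[0,0,0],"gripper":100}
    - {"offset":[0,0,0],"rot":[0,0,0],"gripper":100}
    - {"offset":[0,0,0],"rot":[0,0,0],"gripper":100}

```text
clock: 2.4
eef_pos: [0.6473, 0.2238, 0.1692]
orientation: [-0.121, 0.993, -0.0, -0.0]
force: [0.2, -0.1, -0.3]
opening: 1.0
```

Run:
```python
from h import *
go(.651,.2175,.057,103.6)
for n in("side","top"):
    c=camera(n); print(n,proj(c,[[.651,.2175,.105],monitor.state()["eef_pos"]]).round(0).tolist())
    if n=="side": a=c["image"][20:260,180:440]
    else: b=c["image"][80:320,130:350]
cv2.imwrite("pics/p5.png",cv2.resize(np.hstack([a,b]),None,fx=1.65,fy=1.65)[:,:,::-1])
```

```text
clock 2.40 pos [0.6473 0.2238 0.1692] yaw 103.9 zaxis [-0.001 -0.    -1.   ] open 1.00 F [ 0.2 -0.1 -0.3]
turn z units 0.06 shift units [-0.07 -0.23  3.74]
side [[320.0, 107.0], [315.0, 78.0]]
top [[213.0, 178.0], [201.0, 171.0]]
```

View pics/p5.png

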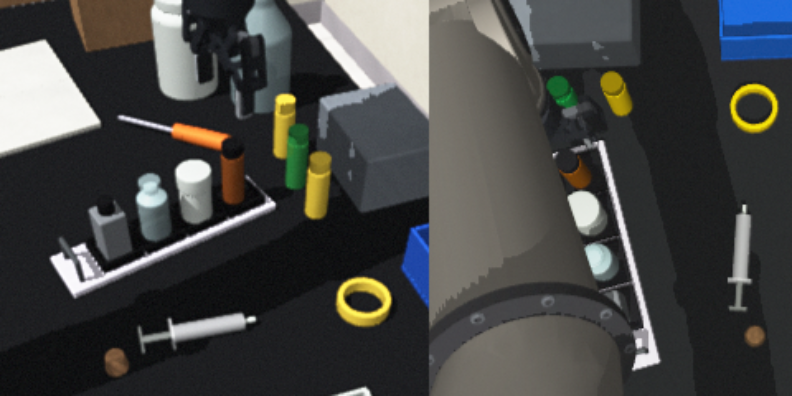

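Side view: the fingertips are at crop (205,75) and (245,110), straddling the line above the vial cap (232,145). The yellow and green look-alikes stay clear. Descending onto the amber vial.

Emit:
servo_tool:
  targets:
    - {"rot":[0,0,0.06],"offset":[-0.07,-0.23,0.3],"gripper":100}
    - {"offset":[0,0,0.6],"rot":[0,0,0],"gripper":100}
    - {"offset":[0,0,0.7],"rot":[0,0,0],"gripper":100}
    - {"offset":[0,0,0.7],"rot":[0,0,0],"gripper":100}
    - {"offset":[0,0,0.7],"rot":[0,0,0],"gripper":100}
    - {"offset":[0,0,0.5],"rot":[0,0,0],"gripper":100}
    - {"offset":[0,0,0.24],"rot":[0,0,0],"gripper":100}
    - {"offset":[0,0,0],"rot":[0,0,0],"gripper":60}
    - {"offset":[0,0,0],"rot":[0,0,0],"gripper":40}
    - {"offset":[0,0,0],"rot":[0,0,0],"gripper":20}
    - {"offset":[0,0,0],"rot":[0,0,0],"gripper":20}
    - {"offset":[0,0,0],"rot":[0,0,0],"gripper":20}

```text
clock: 3.7
eef_pos: [0.6515, 0.2183, 0.0585]
orientation: [-0.119, 0.993, 0.0, 0.001]
force: [-0.4, 0.5, 2.9]
opening: 0.341
```

Emit:
servo_tool:
  targets:
    - {"offset":[0,0,0],"rot":[0,0,0],"gripper":20}
    - {"offset":[0,0,0],"rot":[0,0,0],"gripper":20}
    - {"offset":[0,0,0],"rot":[0,0,0],"gripper":20}

```text
clock: 4.0
eef_pos: [0.6516, 0.2183, 0.0585]
orientation: [-0.119, 0.993, 0.0, 0.001]
force: [-0.7, -0.1, 5.5]
opening: 0.34
```

```bash
python3 -c "
from h import *
go(.651,.2175,.057,103.6)"
```

```text
clock 4.00 pos [0.6516 0.2183 0.0585] yaw 103.7 zaxis [ 0.002  0.001 -1.   ] open 0.34 F [-0.7 -0.1  5.5]
turn z units 0.03 shift units [ 0.02 -0.02  0.05]
```

Emit:
servo_tool:
  targets:
    - {"rot":[0,0,0],"offset":[0,0,-0.2],"gripper":20}
    - {"rot":[0,0,0],"offset":[0,0,-0.5],"gripper":20}
    - {"rot":[0,0,0.2],"offset":[0,0,-0.7],"gripper":20}
    - {"rot":[0,0,0.5],"offset":[0,0,-0.7],"gripper":20}
    - {"rot":[0,0,0.8],"offset":[0,0,-0.7],"gripper":20}
    - {"rot":[0,0,0.9],"offset":[0,0,-0.5],"gripper":20}
    - {"rot":[0,0,0.66],"offset":[0,0,-0.2],"gripper":20}
    - {"rot":[0,0,0],"offset":[0.15,-0.4,0],"gripper":20}
    - {"rot":[0,0,0],"offset":[0.3,-0.7,0],"gripper":20}
    - {"rot":[0,0,0],"offset":[0.4,-0.9,0],"gripper":20}
    - {"rot":[0,0,0],"offset":[0.45,-1,0],"gripper":20}
    - {"rot":[0,0,0],"offset":[0.45,-1,0],"gripper":20}

```text
clock: 5.2
eef_pos: [0.5935, 0.0972, 0.1622]
orientation: [0.013, 1.0, -0.0, -0.001]
force: [0.4, 0.6, -0.8]
opening: 0.341
```

Emit:
servo_tool:
  targets:
    - {"rot":[0,0,0],"offset":[0.45,-1,0],"gripper":20}
    - {"rot":[0,0,0],"offset":[0.45,-1,0],"gripper":20}
    - {"rot":[0,0,0],"offset":[0.45,-1,0],"gripper":20}
    - {"rot":[0,0,0],"offset":[0.45,-1,0],"gripper":20}
    - {"rot":[0,0,0],"offset":[0.45,-1,0],"gripper":20}
    - {"rot":[0,0,0],"offset":[0.45,-1,0],"gripper":20}
    - {"rot":[0,0,0],"offset":[0.45,-1,0],"gripper":20}
    - {"rot":[0,0,0],"offset":[0.4,-0.8,0],"gripper":20}
    - {"rot":[0,0,0],"offset":[0.3,-0.5,0],"gripper":20}
    - {"rot":[0,0,0],"offset":[0.15,-0.4,0],"gripper":20}
    - {"rot":[0,0,0],"offset":[0,0,0],"gripper":20}
    - {"rot":[0,0,0],"offset":[0,0,0],"gripper":20}

```text
clock: 6.4
eef_pos: [0.4681, -0.1578, 0.1625]
orientation: [0.013, 1.0, 0.0, 0.0]
force: [0.2, 0.5, -0.1]
opening: 0.341
```

Run:
```python
from h import *
go(.466,-.1585,.0555,88.3)
for n in("side","top"):
    c=camera(n); print(n,proj(c,[[.466,-.1585,.01],[.466,-.1585,.024]]).round(0).tolist())
    if n=="side": a=c["image"][150:390,180:440]
    else: b=c["image"][100:340,290:510]
cv2.imwrite("pics/p6.png",cv2.resize(np.hstack([a,b]),None,fx=1.65,fy=1.65)[:,:,::-1])
```

```text
clock 6.40 pos [ 0.4681 -0.1578  0.1625] yaw 88.5 zaxis [ 0.  0. -1.] open 0.34 F [ 0.2  0.5 -0.1]
turn z units 0.03 shift units [ 0.07 -0.03  3.57]
side [[287.0, 309.0], [286.0, 305.0]]
top [[402.0, 268.0], [403.0, 267.0]]
```

View pics/p6.png

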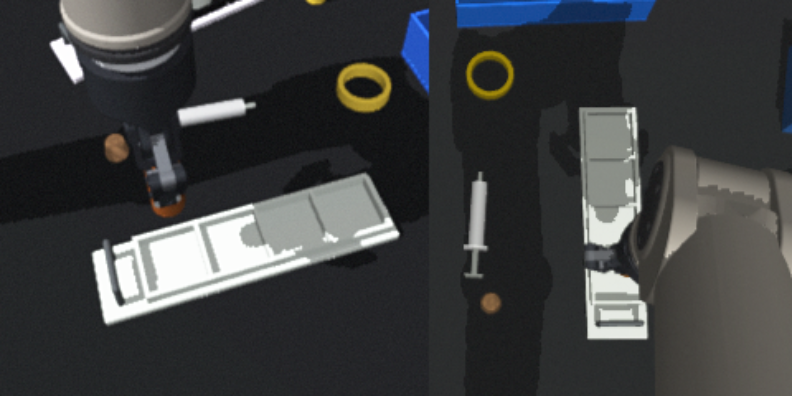

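Vial held upright over the near-handle pocket (its floor centre is at side crop (176,258), i.e. full image (287,306), and my prediction was (287,309)). Lowering gently.

Emit:
servo_tool:
  targets:
    - {"rot":[0,0,0],"offset":[0.07,-0.03,0.3],"gripper":20}
    - {"rot":[0,0,0],"offset":[0,0,0.6],"gripper":20}
    - {"rot":[0,0,0],"offset":[0,0,0.7],"gripper":20}
    - {"rot":[0,0,0],"offset":[0,0,0.7],"gripper":20}
    - {"rot":[0,0,0],"offset":[0,0,0.5],"gripper":20}
    - {"rot":[0,0,0],"offset":[0,0,0.4],"gripper":20}
    - {"rot":[0,0,0],"offset":[0,0,0.15],"gripper":20}
    - {"rot":[0,0,0],"offset":[0,0,0.1],"gripper":20}
    - {"rot":[0,0,0],"offset":[0,0,0.05],"gripper":20}
    - {"rot":[0,0,0],"offset":[0,0,0.05],"gripper":20}
    - {"rot":[0,0,0],"offset":[0,0,0],"gripper":20}

```text
clock: 7.6
eef_pos: [0.4661, -0.1591, 0.0563]
orientation: [0.014, 1.0, -0.0, 0.0]
force: [0.8, -0.1, -1.4]
opening: 0.34
```

Emit:
servo_tool:
  targets:
    - {"rot":[0,0,0],"offset":[0,0,0.03],"gripper":20}
    - {"rot":[0,0,0],"offset":[0,0,0.03],"gripper":20}
    - {"rot":[0,0,0],"offset":[0,0,0],"gripper":20}

```text
clock: 7.9
eef_pos: [0.4664, -0.1591, 0.0554]
orientation: [0.014, 1.0, 0.0, 0.001]
force: [-3.2, 1.1, 13.3]
opening: 0.34
```

Contact felt (13 N up). Release, lift, then return above the jar.

Emit:
servo_tool:
  targets:
    - {"rot":[0,0,0],"offset":[0,0,-0.02],"gripper":40}
    - {"rot":[0,0,0],"offset":[0,0,0],"gripper":60}
    - {"rot":[0,0,0],"offset":[0,0,0],"gripper":80}
    - {"rot":[0,0,0],"offset":[0,0,0],"gripper":100}
    - {"rot":[0,0,0],"offset":[0,0,-0.2],"gripper":100}
    - {"rot":[0,0,0],"offset":[0,0,-0.5],"gripper":100}
    - {"rot":[0,0,0],"offset":[0,0,-0.8],"gripper":100}
    - {"rot":[0,0,0],"offset":[0,0,-0.8],"gripper":100}
    - {"rot":[0,0,0],"offset":[0,0,-0.8],"gripper":100}
    - {"rot":[0,0,-0.5],"offset":[0,0,-0.4],"gripper":100}
    - {"rot":[0,0,-0.9],"offset":[0,0,0],"gripper":100}
    - {"rot":[0,0,-0.9],"offset":[0,0,0],"gripper":100}

```text
clock: 9.1
eef_pos: [0.4662, -0.1591, 0.1608]
orientation: [-0.088, 0.996, -0.0, 0.001]
force: [-1.2, -0.3, -0.8]
opening: 0.999
```

Emit:
servo_tool:
  targets:
    - {"rot":[0,0,-0.7],"offset":[-0.2,0.3,0],"gripper":100}
    - {"rot":[0,0,0],"offset":[-0.4,0.6,0],"gripper":100}
    - {"rot":[0,0,0],"offset":[-0.65,1,0],"gripper":100}
    - {"rot":[0,0,0],"offset":[-0.65,1,0],"gripper":100}
    - {"rot":[0,0,0],"offset":[-0.65,1,0],"gripper":100}
    - {"rot":[0,0,0],"offset":[-0.65,1,0],"gripper":100}
    - {"rot":[0,0,0],"offset":[-0.65,1,0],"gripper":100}
    - {"rot":[0,0,0],"offset":[-0.65,1,0],"gripper":100}
    - {"rot":[0,0,0],"offset":[-0.65,1,0],"gripper":100}
    - {"rot":[0,0,0],"offset":[-0.65,1,0],"gripper":100}
    - {"rot":[0,0,0],"offset":[-0.65,1,0],"gripper":100}
    - {"rot":[0,0,0],"offset":[-0.6,0.8,0],"gripper":100}

```text
clock: 10.3
eef_pos: [0.5977, 0.2044, 0.1601]
orientation: [-0.118, 0.993, 0.0, 0.0]
force: [0.8, -1.1, -0.9]
opening: 1.001
```

Run:
```python
from h import *
s=camera("side"); go(.596,.2022,.068,103.6)
im=s["image"];print(proj(s,[[.466,-.159,.01],[.466,-.159,.102]]).round(0))
cv2.imwrite("pics/p7.png",cv2.resize(im[60:370,180:480],None,fx=1.8,fy=1.8)[:,:,::-1])
```

```text
clock 10.35 pos [0.5989 0.2104 0.1602] yaw 103.8 zaxis [ 0.002  0.004 -1.   ] open 1.00 F [2.  6.2 0.7]
turn z units 0.04 shift units [ 0.16 -0.24  3.07]
[[287. 309.]
 [281. 280.]]
```

View pics/p7.png

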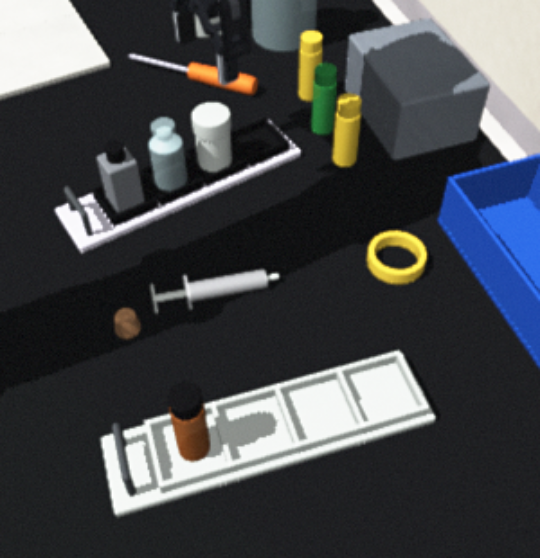

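Vial stands upright in the near-handle pocket (crop (190,430)). Onto the jar.

Emit:
servo_tool:
  targets:
    - {"rot":[0,0,0.04],"offset":[0.16,-0.24,0],"gripper":100}
    - {"rot":[0,0,0],"offset":[0,0,0.5],"gripper":100}
    - {"rot":[0,0,0],"offset":[0,0,0.5],"gripper":100}
    - {"rot":[0,0,0],"offset":[0,0,0],"gripper":100}

```text
clock: 10.75
eef_pos: [0.5926, 0.1922, 0.1266]
orientation: [-0.114, 0.993, -0.001, -0.003]
force: [-0.9, 0.2, 0.7]
opening: 0.997
```

```bash
python3 -c "
from h import *
go(.596,.2022,.068,103.6)"
```

```text
clock 10.75 pos [0.5926 0.1922 0.1266] yaw 103.1 zaxis [-0.005 -0.002 -1.   ] open 1.00 F [-0.9  0.2  0.7]
turn z units -0.09 shift units [-0.19  0.3   1.95]
```

Emit:
servo_tool:
  targets:
    - {"rot":[0,0,0],"offset":[0,0,0],"gripper":100}
    - {"rot":[0,0,0],"offset":[0,0,0],"gripper":100}

```text
clock: 10.95
eef_pos: [0.5949, 0.1938, 0.13]
orientation: [-0.115, 0.993, 0.0, 0.0]
force: [0.5, 0.6, -0.8]
opening: 1.0
```

```bash
python3 -c "
from h import *
go(.596,.2022,.068,103.6)"
```

```text
clock 10.95 pos [0.5949 0.1938 0.13  ] yaw 103.2 zaxis [ 0.  0. -1.] open 1.00 F [ 0.5  0.6 -0.8]
turn z units -0.08 shift units [-0.1   0.26  2.07]
```

Emit:
servo_tool:
  targets:
    - {"rot":[0,0,-0.08],"offset":[-0.1,0.26,0],"gripper":100}
    - {"rot":[0,0,0],"offset":[0,0,0.4],"gripper":100}
    - {"rot":[0,0,0],"offset":[0,0,0.6],"gripper":100}
    - {"rot":[0,0,0],"offset":[0,0,0.6],"gripper":100}
    - {"rot":[0,0,0],"offset":[0,0,0.45],"gripper":100}
    - {"rot":[0,0,0],"offset":[0,0,0],"gripper":100}
    - {"rot":[0,0,0],"offset":[0,0,0],"gripper":70}
    - {"rot":[0,0,0],"offset":[0,0,0],"gripper":55}
    - {"rot":[0,0,0],"offset":[0,0,0],"gripper":40}
    - {"rot":[0,0,0],"offset":[0,0,0],"gripper":40}
    - {"rot":[0,0,0],"offset":[0,0,0],"gripper":40}
    - {"rot":[0,0,0],"offset":[0,0,0],"gripper":40}
  grip_force: 35

```text
clock: 12.15
eef_pos: [0.5966, 0.2027, 0.0694]
orientation: [-0.119, 0.993, 0.0, 0.001]
force: [-0.4, 0.9, 5.9]
opening: 0.527
```

```bash
python3 -c "
from h import *
go(.528,-.1604,.165,88.3)"
```

```text
clock 12.15 pos [0.5966 0.2027 0.0694] yaw 103.6 zaxis [ 0.002  0.001 -1.   ] open 0.53 F [-0.4  0.9  5.9]
turn z units 3.07 shift units [  1.93 -12.17  -3.19]
```

Emit:
servo_tool:
  targets:
    - {"rot":[0,0,0],"offset":[0,0,-0.2],"gripper":40}
    - {"rot":[0,0,0],"offset":[0,0,-0.5],"gripper":40}
    - {"rot":[0,0,0.2],"offset":[0,0,-0.7],"gripper":40}
    - {"rot":[0,0,0.5],"offset":[0,0,-0.7],"gripper":40}
    - {"rot":[0,0,0.8],"offset":[0,0,-0.7],"gripper":40}
    - {"rot":[0,0,0.9],"offset":[0,0,-0.3],"gripper":40}
    - {"rot":[0,0,0.67],"offset":[0,0,-0.1],"gripper":40}
    - {"rot":[0,0,0],"offset":[0.05,-0.4,0],"gripper":40}
    - {"rot":[0,0,0],"offset":[0.1,-0.7,0],"gripper":40}
    - {"rot":[0,0,0],"offset":[0.15,-0.9,0],"gripper":40}
    - {"rot":[0,0,0],"offset":[0.16,-1,0],"gripper":40}
    - {"rot":[0,0,0],"offset":[0.16,-1,0],"gripper":40}

```text
clock: 13.35
eef_pos: [0.5723, 0.0792, 0.164]
orientation: [0.015, 1.0, -0.001, -0.001]
force: [0.6, -0.1, -1.2]
opening: 0.531
```

Emit:
servo_tool:
  targets:
    - {"rot":[0,0,0],"offset":[0.16,-1,0],"gripper":40}
    - {"rot":[0,0,0],"offset":[0.16,-1,0],"gripper":40}
    - {"rot":[0,0,0],"offset":[0.16,-1,0],"gripper":40}
    - {"rot":[0,0,0],"offset":[0.16,-1,0],"gripper":40}
    - {"rot":[0,0,0],"offset":[0.16,-1,0],"gripper":40}
    - {"rot":[0,0,0],"offset":[0.16,-1,0],"gripper":40}
    - {"rot":[0,0,0],"offset":[0.16,-0.9,0],"gripper":40}
    - {"rot":[0,0,0],"offset":[0.15,-0.7,0],"gripper":40}
    - {"rot":[0,0,0],"offset":[0.1,-0.4,0],"gripper":40}
    - {"rot":[0,0,0],"offset":[0.05,-0.2,0],"gripper":40}
    - {"rot":[0,0,0],"offset":[0,0,0],"gripper":40}
    - {"rot":[0,0,0],"offset":[0,0,0],"gripper":40}

```text
clock: 14.55
eef_pos: [0.5237, -0.1607, 0.1642]
orientation: [0.014, 1.0, 0.0, -0.0]
force: [0.3, 0.8, -1.4]
opening: 0.53
```

Run:
```python
from h import *
go(.528,-.1604,.0664,88.3)
s=camera("side"); im=s["image"];print(proj(s,[[.528,-.1604,.01]]).round(0))
cv2.imwrite("pics/p8.png",cv2.resize(im[140:370,200:460],None,fx=2.2,fy=2.2)[:,:,::-1])
```

```text
clock 14.55 pos [ 0.5237 -0.1607  0.1642] yaw 88.4 zaxis [-0.     0.001 -1.   ] open 0.53 F [ 0.3  0.8 -1.4]
turn z units 0.01 shift units [-0.14  0.02  3.26]
[[323. 298.]]
```

View pics/p8.png

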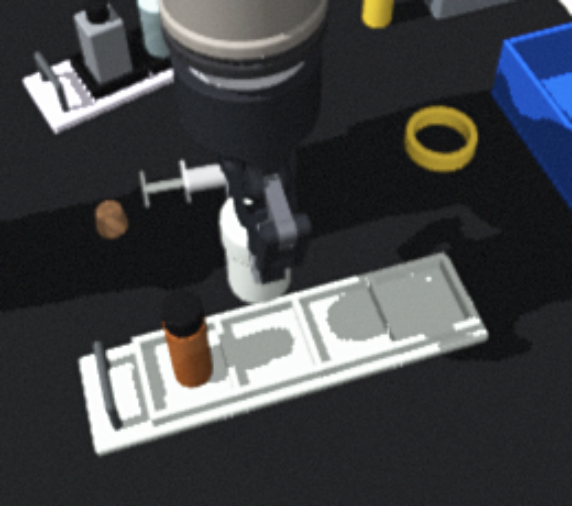

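Jar is held upright. Its pocket centre at crop (272,348) agrees with the predicted (270,348). Lowering.

Emit:
servo_tool:
  targets:
    - {"rot":[0,0,0],"offset":[-0.14,0.02,0.3],"gripper":40}
    - {"rot":[0,0,0],"offset":[0,0,0.6],"gripper":40}
    - {"rot":[0,0,0],"offset":[0,0,0.7],"gripper":40}
    - {"rot":[0,0,0],"offset":[0,0,0.7],"gripper":40}
    - {"rot":[0,0,0],"offset":[0,0,0.4],"gripper":40}
    - {"rot":[0,0,0],"offset":[0,0,0.25],"gripper":40}
    - {"rot":[0,0,0],"offset":[0,0,0.15],"gripper":40}
    - {"rot":[0,0,0],"offset":[0,0,0.1],"gripper":40}
    - {"rot":[0,0,0],"offset":[0,0,0.05],"gripper":40}
    - {"rot":[0,0,0],"offset":[0,0,0.02],"gripper":40}
    - {"rot":[0,0,0],"offset":[0,0,0],"gripper":40}

```text
clock: 15.7
eef_pos: [0.5281, -0.1614, 0.0666]
orientation: [0.015, 1.0, -0.0, 0.0]
force: [-0.1, 0.3, -1.5]
opening: 0.529
```

Emit:
servo_tool:
  targets:
    - {"rot":[0,0,0],"offset":[0,0,0.03],"gripper":40}
    - {"rot":[0,0,0],"offset":[0,0,0.02],"gripper":40}
    - {"rot":[0,0,0],"offset":[0,0,0],"gripper":40}

```text
clock: 16.0
eef_pos: [0.5289, -0.1613, 0.0663]
orientation: [0.015, 1.0, 0.0, 0.001]
force: [-3.0, 1.8, 11.2]
opening: 0.525
```

Emit:
servo_tool:
  targets:
    - {"rot":[0,0,0],"offset":[0,0,-0.02],"gripper":60}
    - {"rot":[0,0,0],"offset":[0,0,0],"gripper":80}
    - {"rot":[0,0,0],"offset":[0,0,0],"gripper":100}
    - {"rot":[0,0,0],"offset":[0,0,0],"gripper":100}
    - {"rot":[0,0,0],"offset":[0,0,-0.2],"gripper":100}
    - {"rot":[0,0,0],"offset":[0,0,-0.5],"gripper":100}
    - {"rot":[0,0,0],"offset":[0,0,-0.8],"gripper":100}
    - {"rot":[0,0,0],"offset":[0,0,-0.8],"gripper":100}
    - {"rot":[0,0,0],"offset":[0,0,-0.8],"gripper":100}
    - {"rot":[0,0,-0.5],"offset":[0,0,-0.2],"gripper":100}
    - {"rot":[0,0,-0.9],"offset":[0,0,0],"gripper":100}
    - {"rot":[0,0,-0.9],"offset":[0,0,0],"gripper":100}

```text
clock: 17.2
eef_pos: [0.528, -0.1613, 0.1652]
orientation: [-0.087, 0.996, -0.0, 0.001]
force: [-0.2, 0.4, 0.1]
opening: 0.999
```

Emit:
servo_tool:
  targets:
    - {"rot":[0,0,-0.74],"offset":[0,0,0],"gripper":100}
    - {"rot":[0,0,0],"offset":[-0.1,0.4,0],"gripper":100}
    - {"rot":[0,0,0],"offset":[-0.2,0.8,0],"gripper":100}
    - {"rot":[0,0,0],"offset":[-0.26,1,0],"gripper":100}
    - {"rot":[0,0,0],"offset":[-0.26,1,0],"gripper":100}
    - {"rot":[0,0,0],"offset":[-0.26,1,0],"gripper":100}
    - {"rot":[0,0,0],"offset":[-0.26,1,0],"gripper":100}
    - {"rot":[0,0,0],"offset":[-0.26,1,0],"gripper":100}
    - {"rot":[0,0,0],"offset":[-0.26,1,0],"gripper":100}
    - {"rot":[0,0,0],"offset":[-0.26,1,0],"gripper":100}
    - {"rot":[0,0,0],"offset":[-0.26,1,0],"gripper":100}
    - {"rot":[0,0,0],"offset":[-0.26,1,0],"gripper":100}

```text
clock: 18.4
eef_pos: [0.5329, 0.1569, 0.1645]
orientation: [-0.117, 0.993, 0.0, -0.0]
force: [0.6, 0.4, -0.2]
opening: 0.998
```

Emit:
servo_tool:
  targets:
    - {"rot":[0,0,0],"offset":[-0.15,0.6,0],"gripper":100}
    - {"rot":[0,0,0],"offset":[-0.05,0.25,0],"gripper":100}
    - {"rot":[0,0,0],"offset":[0,0,0],"gripper":100}
    - {"rot":[0,0,0],"offset":[0,0,0],"gripper":100}
    - {"rot":[0,0,0],"offset":[0,0,0],"gripper":100}

```text
clock: 18.9
eef_pos: [0.5335, 0.1793, 0.1643]
orientation: [-0.116, 0.993, -0.0, -0.0]
force: [0.5, 0.8, -0.2]
opening: 1.002
```

Run:
```python
from h import *
go(.5335,.1825,.053,103.6)
s=camera("side"); im=s["image"]
cv2.imwrite("pics/p9.png",cv2.resize(im[40:370,180:460],None,fx=1.75,fy=1.75)[:,:,::-1])
```

```text
clock 18.90 pos [0.5335 0.1793 0.1643] yaw 103.3 zaxis [-0.    -0.001 -1.   ] open 1.00 F [ 0.5  0.8 -0.2]
turn z units -0.05 shift units [-0.02  0.1   3.71]
```

View pics/p9.png

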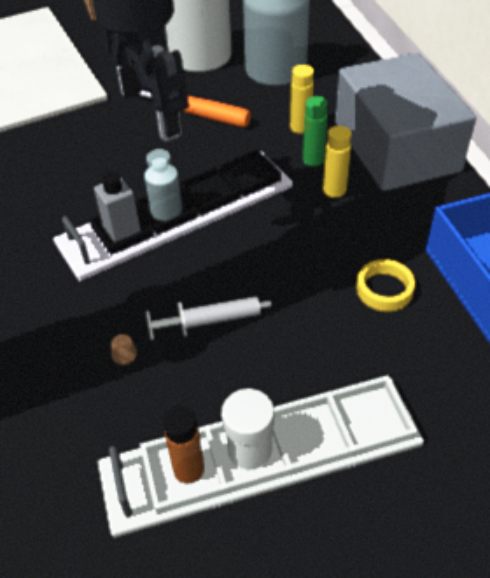

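Vial (185,450) and jar (248,430) stand in their pockets, and the gripper is above the flask. Grasping the flask.

Emit:
servo_tool:
  targets:
    - {"rot":[0,0,-0.05],"offset":[-0.02,0.1,0.3],"gripper":100}
    - {"rot":[0,0,0],"offset":[0,0,0.7],"gripper":100}
    - {"rot":[0,0,0],"offset":[0,0,0.8],"gripper":100}
    - {"rot":[0,0,0],"offset":[0,0,0.8],"gripper":100}
    - {"rot":[0,0,0],"offset":[0,0,0.7],"gripper":100}
    - {"rot":[0,0,0],"offset":[0,0,0.4],"gripper":100}
    - {"rot":[0,0,0],"offset":[0,0,0],"gripper":100}
    - {"rot":[0,0,0],"offset":[0,0,0],"gripper":70}
    - {"rot":[0,0,0],"offset":[0,0,0],"gripper":50}
    - {"rot":[0,0,0],"offset":[0,0,0],"gripper":30}
    - {"rot":[0,0,0],"offset":[0,0,0],"gripper":30}
    - {"rot":[0,0,0],"offset":[0,0,0],"gripper":30}

```text
clock: 20.15
eef_pos: [0.534, 0.1846, 0.0545]
orientation: [-0.12, 0.993, 0.0, 0.001]
force: [-1.1, 1.0, 7.5]
opening: 0.457
```

Emit:
servo_tool:
  targets:
    - {"rot":[0,0,0],"offset":[0,0,0],"gripper":30}
    - {"rot":[0,0,0],"offset":[0,0,0],"gripper":30}

```text
clock: 20.35
eef_pos: [0.5341, 0.1846, 0.0545]
orientation: [-0.12, 0.993, 0.0, 0.001]
force: [-0.8, 0.5, 5.8]
opening: 0.457
```

```bash
python3 -c "
from h import *
go(.59,-.162,.155,88.3)"
```

```text
clock 20.35 pos [0.5341 0.1846 0.0545] yaw 103.7 zaxis [ 0.002  0.001 -1.   ] open 0.46 F [-0.8  0.5  5.8]
turn z units 3.09 shift units [ -2.21 -11.49  -3.35]
```

Emit:
servo_tool:
  targets:
    - {"rot":[0,0,0],"offset":[0,0,-0.2],"gripper":30}
    - {"rot":[0,0,0],"offset":[0,0,-0.5],"gripper":30}
    - {"rot":[0,0,0.2],"offset":[0,0,-0.7],"gripper":30}
    - {"rot":[0,0,0.5],"offset":[0,0,-0.7],"gripper":30}
    - {"rot":[0,0,0.8],"offset":[0,0,-0.7],"gripper":30}
    - {"rot":[0,0,0.9],"offset":[0,0,-0.4],"gripper":30}
    - {"rot":[0,0,0.68],"offset":[0,0,-0.15],"gripper":30}
    - {"rot":[0,0,0],"offset":[-0.08,-0.4,0],"gripper":30}
    - {"rot":[0,0,0],"offset":[-0.13,-0.7,0],"gripper":30}
    - {"rot":[0,0,0],"offset":[-0.17,-0.9,0],"gripper":30}
    - {"rot":[0,0,0],"offset":[-0.19,-1,0],"gripper":30}
    - {"rot":[0,0,0],"offset":[-0.19,-1,0],"gripper":30}

```text
clock: 21.55
eef_pos: [0.5523, 0.0611, 0.1538]
orientation: [0.014, 1.0, -0.0, -0.0]
force: [0.4, -0.8, -1.3]
opening: 0.455
```

Emit:
servo_tool:
  targets:
    - {"rot":[0,0,0],"offset":[-0.19,-1,0],"gripper":30}
    - {"rot":[0,0,0],"offset":[-0.19,-1,0],"gripper":30}
    - {"rot":[0,0,0],"offset":[-0.19,-1,0],"gripper":30}
    - {"rot":[0,0,0],"offset":[-0.19,-1,0],"gripper":30}
    - {"rot":[0,0,0],"offset":[-0.19,-1,0],"gripper":30}
    - {"rot":[0,0,0],"offset":[-0.19,-0.9,0],"gripper":30}
    - {"rot":[0,0,0],"offset":[-0.15,-0.7,0],"gripper":30}
    - {"rot":[0,0,0],"offset":[-0.1,-0.5,0],"gripper":30}
    - {"rot":[0,0,0],"offset":[-0.06,-0.39,0],"gripper":30}
    - {"rot":[0,0,0],"offset":[0,0,0],"gripper":30}
    - {"rot":[0,0,0],"offset":[0,0,0],"gripper":30}
    - {"rot":[0,0,0],"offset":[0,0,0],"gripper":30}

```text
clock: 22.75
eef_pos: [0.5896, -0.1609, 0.1537]
orientation: [0.014, 1.0, 0.0, -0.0]
force: [-0.5, -0.5, -1.6]
opening: 0.461
```

```bash
python3 -c "
from h import *
go(.59,-.162,.0515,88.3)"
```

```text
clock 22.75 pos [ 0.5896 -0.1609  0.1537] yaw 88.4 zaxis [-0.     0.001 -1.   ] open 0.46 F [-0.5 -0.5 -1.6]
turn z units 0.03 shift units [-0.02 -0.04  3.41]
```

Emit:
servo_tool:
  targets:
    - {"rot":[0,0,0],"offset":[-0.02,-0.04,0.3],"gripper":30}
    - {"rot":[0,0,0],"offset":[0,0,0.6],"gripper":30}
    - {"rot":[0,0,0],"offset":[0,0,0.7],"gripper":30}
    - {"rot":[0,0,0],"offset":[0,0,0.7],"gripper":30}
    - {"rot":[0,0,0],"offset":[0,0,0.5],"gripper":30}
    - {"rot":[0,0,0],"offset":[0,0,0.3],"gripper":30}
    - {"rot":[0,0,0],"offset":[0,0,0.15],"gripper":30}
    - {"rot":[0,0,0],"offset":[0,0,0.1],"gripper":30}
    - {"rot":[0,0,0],"offset":[0,0,0.05],"gripper":30}
    - {"rot":[0,0,0],"offset":[0,0,0.02],"gripper":30}
    - {"rot":[0,0,0],"offset":[0,0,0.02],"gripper":30}
    - {"rot":[0,0,0],"offset":[0,0,0],"gripper":30}

```text
clock: 23.95
eef_pos: [0.5905, -0.1638, 0.0516]
orientation: [0.015, 1.0, -0.0, 0.001]
force: [-0.9, 1.4, 4.2]
opening: 0.458
```

Emit:
servo_tool:
  targets:
    - {"rot":[0,0,0],"offset":[0,0,0.01],"gripper":50}
    - {"rot":[0,0,0],"offset":[0,0,0],"gripper":70}
    - {"rot":[0,0,0],"offset":[0,0,0],"gripper":90}
    - {"rot":[0,0,0],"offset":[0,0,0],"gripper":100}
    - {"rot":[0,0,0],"offset":[0,0,-0.2],"gripper":100}
    - {"rot":[0,0,0],"offset":[0,0,-0.5],"gripper":100}
    - {"rot":[0,0,0],"offset":[0,0,-0.8],"gripper":100}
    - {"rot":[0,0,0],"offset":[0,0,-0.8],"gripper":100}
    - {"rot":[0,0,0],"offset":[0,0,-0.8],"gripper":100}
    - {"rot":[0,0,-0.5],"offset":[0,0,-0.3],"gripper":100}
    - {"rot":[0,0,-0.9],"offset":[0,0,0],"gripper":100}
    - {"rot":[0,0,-0.9],"offset":[0,0,0],"gripper":100}

```text
clock: 25.15
eef_pos: [0.5907, -0.1639, 0.1544]
orientation: [-0.087, 0.996, -0.0, 0.001]
force: [-0.2, -0.5, -0.5]
opening: 1.001
```

Emit:
servo_tool:
  targets:
    - {"rot":[0,0,-0.76],"offset":[0,0,0],"gripper":100}
    - {"rot":[0,0,0],"offset":[0.05,0.4,0],"gripper":100}
    - {"rot":[0,0,0],"offset":[0.07,0.8,0],"gripper":100}
    - {"rot":[0,0,0],"offset":[0.09,1,0],"gripper":100}
    - {"rot":[0,0,0],"offset":[0.09,1,0],"gripper":100}
    - {"rot":[0,0,0],"offset":[0.09,1,0],"gripper":100}
    - {"rot":[0,0,0],"offset":[0.09,1,0],"gripper":100}
    - {"rot":[0,0,0],"offset":[0.09,1,0],"gripper":100}
    - {"rot":[0,0,0],"offset":[0.09,1,0],"gripper":100}
    - {"rot":[0,0,0],"offset":[0.09,1,0],"gripper":100}
    - {"rot":[0,0,0],"offset":[0.09,1,0],"gripper":100}
    - {"rot":[0,0,0],"offset":[0.09,1,0],"gripper":100}

```text
clock: 26.35
eef_pos: [0.4899, 0.1289, 0.1531]
orientation: [-0.118, 0.993, 0.0, 0.0]
force: [-0.6, 0.4, 0.1]
opening: 1.003
```

Emit:
servo_tool:
  targets:
    - {"rot":[0,0,0],"offset":[0.06,0.9,0],"gripper":100}
    - {"rot":[0,0,0],"offset":[0.05,0.5,0],"gripper":100}
    - {"rot":[0,0,0],"offset":[0,0.24,0],"gripper":100}
    - {"rot":[0,0,0],"offset":[0,0,0],"gripper":100}
    - {"rot":[0,0,0],"offset":[0,0,0],"gripper":100}
    - {"rot":[0,0,0],"offset":[0,0,0],"gripper":100}

```text
clock: 26.95
eef_pos: [0.4764, 0.173, 0.1524]
orientation: [-0.118, 0.993, -0.0, 0.0]
force: [0.4, -0.1, -0.4]
opening: 0.997
```

Run:
```python
from h import *
go(.4765,.174,.055,103.6)
s=camera("side"); im=s["image"]
cv2.imwrite("pics/p10.png",cv2.resize(im[40:370,180:460],None,fx=1.75,fy=1.75)[:,:,::-1])
```

```text
clock 26.95 pos [0.4764 0.173  0.1524] yaw 103.5 zaxis [ 0. -0. -1.] open 1.00 F [ 0.4 -0.1 -0.4]
turn z units -0.02 shift units [-0.01  0.03  3.25]
```

View pics/p10.png

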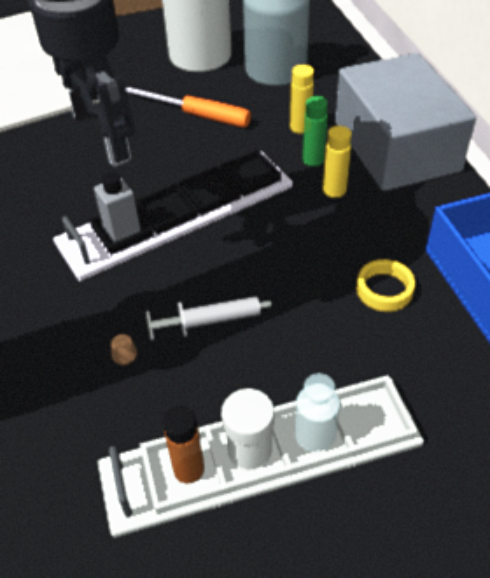

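The flask now stands in the third pocket (crop (318,415)). Only the canister is left, under the gripper.

Emit:
servo_tool:
  targets:
    - {"rot":[0,0,-0.02],"offset":[-0.01,0.03,0.3],"gripper":100}
    - {"rot":[0,0,0],"offset":[0,0,0.6],"gripper":100}
    - {"rot":[0,0,0],"offset":[0,0,0.8],"gripper":100}
    - {"rot":[0,0,0],"offset":[0,0,0.7],"gripper":100}
    - {"rot":[0,0,0],"offset":[0,0,0.6],"gripper":100}
    - {"rot":[0,0,0],"offset":[0,0,0.25],"gripper":100}
    - {"rot":[0,0,0],"offset":[0,0,0],"gripper":100}
    - {"rot":[0,0,0],"offset":[0,0,0],"gripper":70}
    - {"rot":[0,0,0],"offset":[0,0,0],"gripper":50}
    - {"rot":[0,0,0],"offset":[0,0,0],"gripper":25}
    - {"rot":[0,0,0],"offset":[0,0,0],"gripper":25}
    - {"rot":[0,0,0],"offset":[0,0,0],"gripper":25}

```text
clock: 28.2
eef_pos: [0.4767, 0.1754, 0.0556]
orientation: [-0.119, 0.993, 0.0, 0.001]
force: [-1.2, 0.3, 6.5]
opening: 0.418
```

Emit:
servo_tool:
  targets:
    - {"rot":[0,0,0],"offset":[0,0,0],"gripper":25}
    - {"rot":[0,0,0],"offset":[0,0,0],"gripper":25}
    - {"rot":[0,0,0],"offset":[0,0,0],"gripper":25}

```text
clock: 28.5
eef_pos: [0.4767, 0.1754, 0.0556]
orientation: [-0.12, 0.993, 0.0, 0.001]
force: [-0.6, 0.2, 5.5]
opening: 0.415
```

```bash
python3 -c "
from h import *
go(.652,-.164,.16,88.3)"
```

```text
clock 28.50 pos [0.4767 0.1754 0.0556] yaw 103.7 zaxis [ 0.001  0.001 -1.   ] open 0.42 F [-0.6  0.2  5.5]
turn z units 3.09 shift units [ -6.18 -11.13  -3.48]
```

Emit:
servo_tool:
  targets:
    - {"rot":[0,0,0],"offset":[0,0,-0.2],"gripper":25}
    - {"rot":[0,0,0],"offset":[0,0,-0.5],"gripper":25}
    - {"rot":[0,0,0.2],"offset":[0,0,-0.7],"gripper":25}
    - {"rot":[0,0,0.5],"offset":[0,0,-0.7],"gripper":25}
    - {"rot":[0,0,0.8],"offset":[0,0,-0.7],"gripper":25}
    - {"rot":[0,0,0.9],"offset":[0,0,-0.5],"gripper":25}
    - {"rot":[0,0,0.68],"offset":[0,0,-0.2],"gripper":25}
    - {"rot":[0,0,0],"offset":[-0.22,-0.4,0],"gripper":25}
    - {"rot":[0,0,0],"offset":[-0.39,-0.7,0],"gripper":25}
    - {"rot":[0,0,0],"offset":[-0.5,-0.9,0],"gripper":25}
    - {"rot":[0,0,0],"offset":[-0.56,-1,0],"gripper":25}
    - {"rot":[0,0,0],"offset":[-0.56,-1,0],"gripper":25}

```text
clock: 29.7
eef_pos: [0.5396, 0.0508, 0.1592]
orientation: [0.014, 1.0, -0.0, -0.001]
force: [0.1, 0.6, -0.8]
opening: 0.419
```

Emit:
servo_tool:
  targets:
    - {"rot":[0,0,0],"offset":[-0.56,-1,0],"gripper":25}
    - {"rot":[0,0,0],"offset":[-0.56,-1,0],"gripper":25}
    - {"rot":[0,0,0],"offset":[-0.56,-1,0],"gripper":25}
    - {"rot":[0,0,0],"offset":[-0.56,-1,0],"gripper":25}
    - {"rot":[0,0,0],"offset":[-0.56,-1,0],"gripper":25}
    - {"rot":[0,0,0],"offset":[-0.44,-0.8,0],"gripper":25}
    - {"rot":[0,0,0],"offset":[-0.33,-0.6,0],"gripper":25}
    - {"rot":[0,0,0],"offset":[-0.22,-0.4,0],"gripper":25}
    - {"rot":[0,0,0],"offset":[-0.16,-0.33,0],"gripper":25}
    - {"rot":[0,0,0],"offset":[0,0,0],"gripper":25}
    - {"rot":[0,0,0],"offset":[0,0,0],"gripper":25}
    - {"rot":[0,0,0],"offset":[0,0,0],"gripper":25}

```text
clock: 30.9
eef_pos: [0.6515, -0.1625, 0.1597]
orientation: [0.014, 1.0, 0.0, -0.0]
force: [0.4, -0.4, -1.6]
opening: 0.421
```

```bash
python3 -c "
from h import *
go(.652,-.164,.0526,88.3)"
```

```text
clock 30.90 pos [ 0.6515 -0.1625  0.1597] yaw 88.4 zaxis [-0.     0.001 -1.   ] open 0.42 F [ 0.4 -0.4 -1.6]
turn z units 0.03 shift units [-0.02 -0.05  3.57]
```

Emit:
servo_tool:
  targets:
    - {"rot":[0,0,0],"offset":[-0.02,-0.05,0.3],"gripper":25}
    - {"rot":[0,0,0],"offset":[0,0,0.6],"gripper":25}
    - {"rot":[0,0,0],"offset":[0,0,0.7],"gripper":25}
    - {"rot":[0,0,0],"offset":[0,0,0.7],"gripper":25}
    - {"rot":[0,0,0],"offset":[0,0,0.6],"gripper":25}
    - {"rot":[0,0,0],"offset":[0,0,0.35],"gripper":25}
    - {"rot":[0,0,0],"offset":[0,0,0.15],"gripper":25}
    - {"rot":[0,0,0],"offset":[0,0,0.1],"gripper":25}
    - {"rot":[0,0,0],"offset":[0,0,0.05],"gripper":25}
    - {"rot":[0,0,0],"offset":[0,0,0.03],"gripper":25}
    - {"rot":[0,0,0],"offset":[0,0,0.02],"gripper":25}
    - {"rot":[0,0,0],"offset":[0,0,0],"gripper":25}

```text
clock: 32.1
eef_pos: [0.6528, -0.1657, 0.0527]
orientation: [0.015, 1.0, -0.0, 0.001]
force: [-1.9, 0.2, 3.2]
opening: 0.41
```

Contact just felt. Release, lift and back away towards +y to clear the view.

Emit:
servo_tool:
  targets:
    - {"rot":[0,0,0],"offset":[0,0,0.01],"gripper":50}
    - {"rot":[0,0,0],"offset":[0,0,0],"gripper":70}
    - {"rot":[0,0,0],"offset":[0,0,0],"gripper":90}
    - {"rot":[0,0,0],"offset":[0,0,0],"gripper":100}
    - {"rot":[0,0,0],"offset":[0,0,-0.2],"gripper":100}
    - {"rot":[0,0,0],"offset":[0,0,-0.5],"gripper":100}
    - {"rot":[0,0,0],"offset":[0,0,-0.8],"gripper":100}
    - {"rot":[0,0,0],"offset":[0,0,-0.8],"gripper":100}
    - {"rot":[0,0,0],"offset":[0,0,-0.8],"gripper":100}
    - {"rot":[0,0,0],"offset":[0,0,-0.8],"gripper":100}
    - {"rot":[0,0,0],"offset":[0.3,0.6,-0.3],"gripper":100}
    - {"rot":[0,0,0],"offset":[0.3,1,0],"gripper":100}

```text
clock: 33.3
eef_pos: [0.636, -0.1186, 0.1801]
orientation: [0.017, 1.0, -0.001, 0.002]
force: [0.6, 0.4, 0.1]
opening: 1.003
```

Emit:
servo_tool:
  targets:
    - {"rot":[0,0,0],"offset":[0.3,1,0],"gripper":100}
    - {"rot":[0,0,0],"offset":[0.3,1,0],"gripper":100}
    - {"rot":[0,0,0],"offset":[0.3,1,0],"gripper":100}
    - {"rot":[0,0,0],"offset":[0.3,1,0],"gripper":100}
    - {"rot":[0,0,0],"offset":[0.3,1,0],"gripper":100}
    - {"rot":[0,0,0],"offset":[0,1,0],"gripper":100}
    - {"rot":[0,0,0],"offset":[0,1,0],"gripper":100}
    - {"rot":[0,0,0],"offset":[0,0.5,0],"gripper":100}
    - {"rot":[0,0,0],"offset":[0,0,0],"gripper":100}
    - {"rot":[0,0,0],"offset":[0,0,0],"gripper":100}
    - {"rot":[0,0,0],"offset":[0,0,0],"gripper":100}

```text
clock: 34.4
eef_pos: [0.5973, 0.1068, 0.1775]
orientation: [0.016, 1.0, -0.001, -0.0]
force: [-0.1, -0.5, 0.7]
opening: 0.996
```

Run:
```python
from h import *
s=camera("side");c=camera("top"); print(monitor.state()["eef_pos"],monitor.state()["force"])
for n,x,y,z in(("vial",.466,-.1585,.102),("jar",.528,-.1604,.084),("flask",.590,-.162,.096),("can",.652,-.164,.092)):
    print(n,"top",proj(c,[[x,y,z]]).round(0).tolist(),"side",proj(s,[[x,y,z]]).round(0).tolist())
a=cv2.resize(s["image"][220:350,225:435],None,fx=2.2,fy=2.2,interpolation=2);b=cv2.resize(c["image"][155:315,360:450],None,fx=2.5,fy=2.5,interpolation=2)
h=np.zeros((400,a.shape[1]+b.shape[1],3),np.uint8);h[:a.shape[0],:a.shape[1]]=a;h[:b.shape[0],a.shape[1]:]=b;print(a.shape)
cv2.imwrite("pics/p11.png",h[:,:,::-1])
```

```text
[0.59737732 0.10709791 0.17748389] [-0.30052492  0.09644039  0.12413161]
vial top [[409.0, 264.0]] side [[281.0, 280.0]]
jar top [[406.0, 233.0]] side [[322.0, 275.0]]
flask top [[406.0, 201.0]] side [[360.0, 260.0]]
can top [[404.0, 171.0]] side [[397.0, 251.0]]
(286, 462, 3)
```

View pics/p11.png

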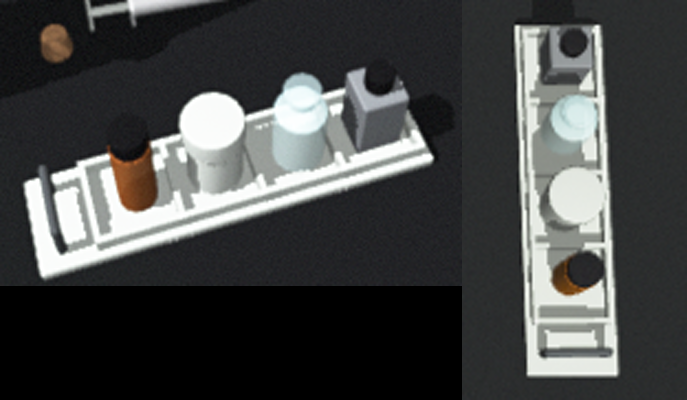

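The final view shows all four standing upright in separate pockets. Top-view caps measured against prediction:

| Bottle | Measured | Predicted |
|---|---|---|
| vial | (409,263) | (409,264) |
| jar | (406,233) | (406,233) |
| flask | (405,202) | (406,201) |
| canister | (404,171) | (404,171) |

That is within about 2 mm. Handing in.

```bash
python3 -c "
from bench import r
print(r.finish_job())"
```

```text
the job is handed in; nothing more can be done
None
```

I moved all four bottles to the white rack in reverse order and handed the job in after about 34 s of robot time. From the new rack's handle outwards they now stand vial, jar, flask, canister; on the old rack the order was canister, flask, jar, vial.

**Grip and set-down:** the measured gripper opening matched each bottle's width to about 1 mm. I lowered each one until I felt light contact (3–13 N) before letting go.

**Final camera check:** all four look upright. Their caps sit within about one pixel (roughly 2 mm) of where bottles centred in their pockets should appear. The gripper was empty and clear of everything, and the look-alikes were not touched.

**One disagreement:** my first estimate of the old rack's middle, taken from the strip's outline, was about 10 mm off along the row from the bottles themselves. I used the bottle positions for grasping instead. No check failed, and the hand-in gave no verdict.

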